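Clamp a specimen block in its nest with the eccentric lever

TASK

Seat the longer, rectangular aluminium block flat and square, fully home, in the pocket of the clamping nest and let go of it. Then take the black knob of the spring-return eccentric lever, swing the lever from its rest until it stands over the raised index rib on the base plate, where the cam has its highest lift and the shoe clamps the block, and keep holding it there: finish while still holding the knob. Leave the smaller square block, the timer and the crucible where they are.

Things in the scene. Friction and masses are not known exactly. Their poses are not given: they have to be found in the camera images.
- specimen: The specimen: plain bright aluminium block, 50 (its x) x 36 (its y) x 26 mm high, two small dark holes in its top, about 130 g. Origin: centre of its underside. Starts flat on the worktop's front strip, before the nest to its left or right (the spare on the other side), its length roughly along x. Take it from above across its 36 mm sides: ovens are near.
- spare: Bystander: a smaller plain aluminium block, 34 x 34 x 18 mm, one dark hole in its top. Origin: centre of its underside. Not to be moved.
- timer: Bystander: white digital timer lying on its back, 62 x 66 x 17 mm. Origin: centre of its underside. Not to be moved.
- crucible: Bystander: cream crucible, 36 mm across, 32 mm high. Origin: centre of its underside. Not to be moved.
- nest: The clamping nest, fixed to the worktop between the two ovens: aluminium base plate 178 (its x) x 94 x 12 mm, pocket at its +x (far) end, eccentric lever at its -x (near) end. Origin: on the worktop, 40 mm before the pocket's centre and 45 mm beyond the cam axis along its x; z up. The gap between the ovens runs from y = -0.17 to +0.10 (world); their fronts are at x = 0.51 (right) and 0.49 (left).
- pocket (a point): Centre of the pocket floor, 12 mm above the worktop; axes as the nest's. Pocket 40 mm along the nest's x, 54 mm along its y (2 mm to spare each side): the block's length goes along the nest's y, either way round. Walls 10 mm high with lead-ins 2.5 mm wide and 4 mm high; a seated block stands 16 mm out of them. Nothing within 50 mm of this point is higher than the wall tops.
- clamp_shoe: The sprung steel clamping shoe, 24 mm wide, in a gap of the near pocket wall; slides along the nest's x. At lever rest it stands 1 mm short of the pocket; at highest lift it has come 7 mm forward and presses the block against the far wall with about 6 N. Origin: bottom centre of its front face, 13 mm above the worktop.
- cam_axis (a point): Point on the vertical axis about which the lever turns, 52 mm above the worktop; 85 mm before the pocket centre along the nest's x.
- index_mark (a point): Top of the raised index rib (20 x 4 mm, 5 mm high) on the base plate, 41 mm from the lever's axis, 17 mm above the worktop. Seen from above, the lever lies over the line from cam_axis through this point at highest lift; the knob's centre is then on that line, 65 mm from the axis.
- cam_lever (a joint): Eccentric lever's angle (rad): 0 at its rest stop, growing clockwise seen from above. At rest it points towards the robot, 35 degrees to the right of the nest's -x; highest lift at 1.22, 35 degrees to the left, over the index rib; beyond it the lift falls off, stop at 1.6. A spring turns it back when let go: about 4 N at the knob at highest lift. Flat bar, top 37 mm above the worktop.
- lever_knob: Black round knob upright on the lever's end, 20 mm in diameter, 37 to 67 mm above the worktop; spins freely on its own axis, so the gripper need not turn with the lever. Moves on a circle of 65 mm radius about cam_axis. Origin: centre of its underside. Oven walls are near to the sides: hold it with the gripper's long side along x.
- knob_grip (a point): Point on the knob's axis 56 mm above the worktop, good to grip at.

How it is judged:
By the outcome, as a careful person would: the job done as asked, in the order asked, and still so for the second after the job is handed in, while the arm keeps its last pose, push and grip.
It also fails if it takes over 64 s, if anything falls off the work surface, if the arm or the gripper's body presses on something with over 40 N, if the wrist force passes 120 N, or if a joint passes its speed limit or range.

ROBOT

A 7-joint arm with a two-finger parallel gripper is mounted at the origin on a cart in front of the work surface, level with it; the furniture and walls round the work are solid. World frame = base frame: x ahead of the robot, y to its left, z up, the work surface at z = 0. Lengths are in m, angles in rad, forces in N, time in s.
With the tool pointing down it reaches from about 0.425 to 0.875 m from the base axis. Payload 8.4 kg.
Tool frame: the origin (TCP) lies midway between the tips of the shut fingers; the grasp point (between the pads) lies ctrl.grip_depth behind it (ctrl.grip_depth is the distance from the TCP to the grasp point, in m); z points along the fingers, y is the line along which they close (so a half turn about z gives the same grasp; the last joint's range is limited). The gripper opens to 85 mm and grips with 20 to 120 N. Pads are 22 mm wide; open, the fingers measure 114 mm over their backs; the gripper's body (76 mm by 85 mm) begins 54 mm behind the grasp point. The pads swing forward as they close: fully open they stand 13 mm farther back than shut.
Start: joints at [-1.365, 0.333, 0.04, 1.465, -0.013, 1.343, -0.059], TCP at [0.195, 0.62, 0.231] pointing down, gripper open.
Joint ranges: [-2.58, 2.58], [-0.38, 2.09], [-1.3, 1.39], [0.25, 2.4], [-1.5, 4.64], [0.08, 2.09], [-2.65, 2.65]. Speed limits (rad/s): [2.22, 2.22, 2.79, 2.79, 3.14, 3.14, 3.14].

INTERFACE

Orientations are given as a rotation vector (axis times angle).
In Python, from station import ctrl gives the robot as it stands. Calls block until the motion is done:
- ctrl.move_pose(position, orientation): joint-space move of the TCP to a pose.
- ctrl.move_linear(position, orientation=None, speed=0.15, contact_N=None): straight line of the TCP; orientation=None keeps the orientation; speed is the mean speed in m/s. With contact_N (N) it stops when the force on the tool has changed by that much, and returns True; else False.
- ctrl.move_joints(angles): joint-space move.
- ctrl.move_gripper(opening, grip_force=None): finger opening in m; grip_force is the grip in N (None keeps the last); returns when the fingers have stopped.
- ctrl.sleep(seconds).
- ctrl.inverse_kinematics(position, orientation): joint angles nearest the present ones, or None.
- ctrl.observe(): the state.
- ctrl.snapshot(name): name is "scene" or "top" or "wrist"; returns a dict with "img" (384x512x3 uint8, red, green, blue), "depth" (384x512 float32, m along the optical axis (not along the pixel's ray), 0 where there is no reading), "fx", "fy", "cx", "cy" (pixels), "k1" (the pictures are not rectified: a ray, as slopes to the right and down, at radius r is drawn at 1 + k1 r^2 times it, then the intrinsics apply), "R" (3x3) and "t" (3): a world point X has camera coordinates R X + t. Camera axes: x right, y down, z forward; pixel columns grow to the right and rows downward; lengths in m; the calibration is good to about 2 mm. A picture is of the moment at which its call begins.
A pose or a line that the arm cannot do raises ctrl.MotionError and nothing moves.
- ctrl.close_job(): hands the job in; it is judged then, once.
Trained networks look in a picture, given as the dict that the camera call returned (one of the last four; its "shot" number tells which), for a name from the list of things; names that differ only in an ending like _2 or _b are one class to them, and where a whole thing is asked for, a point or a joint stands for the part that bears it (a point fixed in the world has none). Each returns a list of dicts, best first, with "confidence" (0 to 1); they miss things now and then, are a little off and sometimes report something else, mostly with a low value. They report only what shows in the picture. A call takes as long as a camera call.
- ctrl.find_in(picture, name): "point" ([column, row] in pixels, amid what is visible of it).
- ctrl.regions_of(picture, name): "pixels" (384x512 bool, what is visible of it) and "point" ([column, row] in pixels, amid what is visible of it).
- ctrl.landmark_of(picture, name): "point" ([column, row] in pixels: a listed point, or the origin of a listed thing).
The state is a dict: "clock": time; "joint_positions": joint angles; "qvel": joint speeds; "joint_torque": joint torques, N m; "ee_pos": TCP position; "orientation": TCP orientation; "contact_force": force on the tool from outside, world axes, zero at the start; "ft_torque": the same for the moment, N m; "gripper_width": finger opening in m; "gripper_force": force on a finger pad.
Only numpy, scipy, OpenCV 4.12 (cv2) and the standard library are available. Lean on these libraries where they do the work, as an engineer would, in place of code of your own. Each camera call takes 0.05 s, during which the arm holds its last target. There are 200 camera calls.

## Working session

There is one attempt and no reset: what is moved stays moved. The work goes in short steps, each a Python script; the robot and the scene stay as the last script left them, time stands still between calls to the robot, and variables do not carry over. Pictures are saved under pics/ and viewed, at most 10 in all, crops included, and the job is handed in when it is done.

```bash
ls; mkdir -p pics
cat > h.py <<'E'
import numpy as np, cv2
from station import ctrl
def ray(p,uv):
    d=(np.array(uv,float)-[p['cx'],p['cy']])/[p['fx'],p['fy']]
    s=d.copy()
    for _ in range(20): s=d/(1+p['k1']*(s@s))
    return np.array([s[0],s[1],1.])
def at_z(p,uv,z):
    R=np.array(p['R']);t=np.array(p['t']);c=-R.T@t;d=R.T@ray(p,uv)
    return c+d*(z-c[2])/d[2]
def cloud(p,mask):
    R=np.array(p['R']);t=np.array(p['t'])
    v,u=np.nonzero(mask&(p['depth']>0))
    d=np.stack([(u-p['cx'])/p['fx'],(v-p['cy'])/p['fy']],1);s=d.copy()
    for _ in range(20): s=d/(1+p['k1']*(s**2).sum(1,keepdims=True))
    z=p['depth'][v,u][:,None]
    return (np.hstack([s*z,z])-t)@R
def save(p,n): cv2.imwrite('pics/'+n+'.png',cv2.cvtColor(p['img'],cv2.COLOR_RGB2BGR))
E
cat > a.py <<'E'
from h import *
np.set_printoptions(precision=4,suppress=True)
print(ctrl.grip_depth,ctrl.observe()['orientation'],ctrl.observe()['clock'])
zs=dict(specimen=0,spare=0,nest=0,pocket=.012,clamp_shoe=.013,cam_axis=.052,index_mark=.017,lever_knob=.037,knob_grip=.056)
for cam in('top','scene'):
    p=ctrl.snapshot(cam);save(p,cam)
    print(cam,-np.array(p['R']).T@np.array(p['t']))
    for n,z in zs.items():
        for r in ctrl.landmark_of(p,n)[:2]: print(n,np.round(r['point']),round(r['confidence'],2),at_z(p,r['point'],z))
    for n in('specimen','spare'):
        for r in ctrl.regions_of(p,n)[:1]:
            c=cloud(p,r['pixels']);zt=np.median(c[c[:,2]>.01][:,2]);q=c[abs(c[:,2]-zt)<.004]
            print(n,r['confidence'],zt,cv2.minAreaRect(q[:,:2].astype(np.float32)*1000))
E
python3 a.py
```

```text
pics
0.0187 [-0.4769 -3.105   0.0025] 0.0
top [ 0.4395 -0.0284  1.0142]
specimen [302. 238.] 0.59 [ 0.4332 -0.1528  0.    ]
spare [206. 243.] 0.55 [0.4281 0.107  0.    ]
pocket [264. 160.] 0.6 [ 0.6508 -0.0572  0.012 ]
clamp_shoe [266. 163.] 0.64 [ 0.6415 -0.0629  0.013 ]
clamp_shoe [266. 186.] 0.21 [ 0.5786 -0.0595  0.013 ]
cam_axis [263. 185.] 0.82 [ 0.5744 -0.0523  0.052 ]
cam_axis [208. 243.] 0.34 [0.4292 0.0936 0.052 ]
lever_knob [281. 209.] 0.42 [ 0.5124 -0.0975  0.037 ]
knob_grip [280. 208.] 0.58 [ 0.5121 -0.0939  0.056 ]
knob_grip [278. 208.] 0.25 [ 0.5138 -0.0888  0.056 ]
specimen 0.53 0.02640126183679816 ((432.48785400390625, -158.80703735351562), (49.63459014892578, 35.93486785888672), 9.179097175598145)
spare 0.75 0.018170651145201444 ((433.9300537109375, 98.431884765625), (31.42193031311035, 32.30427932739258), 0.5717424750328064)
scene [ 0.123  -0.8116  0.5392]
specimen [248. 243.] 0.55 [ 0.4329 -0.1588  0.    ]
spare [210. 199.] 0.67 [0.4317 0.1013 0.    ]
nest [288. 209.] 0.87 [ 0.6093 -0.0667  0.    ]
pocket [288. 208.] 0.69 [ 0.5987 -0.0828  0.012 ]
cam_axis [274. 191.] 0.67 [ 0.579  -0.0333  0.052 ]
index_mark [281. 276.] 0.73 [ 0.4326 -0.3155  0.017 ]
index_mark [257. 202.] 0.68 [ 0.5362 -0.0127  0.017 ]
lever_knob [263. 208.] 0.55 [ 0.5181 -0.0785  0.037 ]
knob_grip [265. 201.] 0.44 [ 0.5242 -0.0808  0.056 ]
specimen 0.92 0.025164397486771496 ((432.8491516113281, -161.53585815429688), (51.82117462158203, 37.091365814208984), 11.339855194091797)
spare 0.45 0.017020344348176366 ((435.0682373046875, 94.7032241821289), (33.137611389160156, 36.42526626586914), 1.2792965173721313)
```

Run:
```python
import cv2,numpy as np
a=cv2.imread('pics/top.png')[110:290,150:370];b=cv2.imread('pics/scene.png')
a=cv2.resize(a,None,fx=2.2,fy=2.2,interpolation=cv2.INTER_CUBIC)
b=cv2.resize(b[100:320,130:400],(300,250))
o=np.zeros((400,790,3),np.uint8);o[:a.shape[0],:a.shape[1]]=a;o[:250,486:786]=b;cv2.imwrite('pics/v1.png',o)
```

```text
(no output)
```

View pics/v1.png

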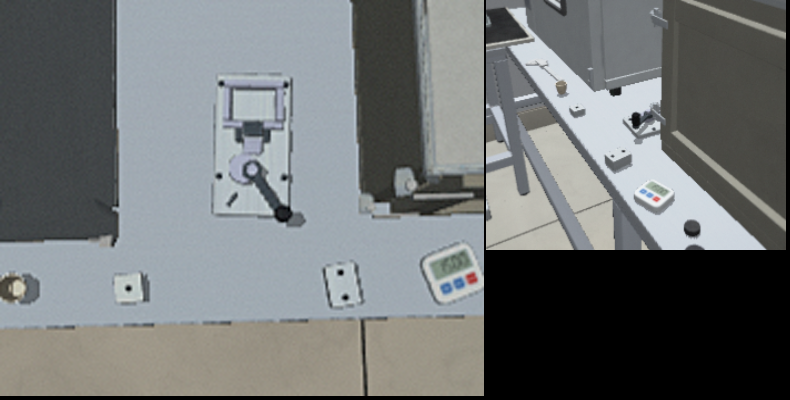

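```bash
cat >> h.py <<'E'
from scipy.spatial.transform import Rotation as Ro
def down(deg): return (Ro.from_euler('z',deg,degrees=True)*Ro.from_euler('x',180,degrees=True)).as_rotvec()
E
python3 - <<'E'
from h import *
np.set_printoptions(precision=3,suppress=True)
for psi in (-180,-90,0,90,180):
  for P in ([.14,.42,.3],[.43,-.05,.3],[.433,-.16,.1],[.65,-.057,.1],[.51,-.09,.06],[.52,-.02,.06]):
    print(psi,P,ctrl.inverse_kinematics(P,down(psi)))
p=ctrl.snapshot('wrist');print(ctrl.observe()['ee_pos'],-np.array(p['R']).T@p['t'],np.array(p['R'])[2])
E
```

```text
-180 [0.14, 0.42, 0.3] [-1.337 -0.12  -0.011  1.825 -0.001  1.436  0.223]
-180 [0.43, -0.05, 0.3] [-0.842 -0.263  0.716  1.874  0.172  1.47   1.41 ]
-180 [0.433, -0.16, 0.1] [ 0.404  0.079 -0.152  2.058  0.014  1.006  1.816]
-180 [0.65, -0.057, 0.1] [-0.583  0.551  0.824  1.64  -0.436  1.145  1.922]
-180 [0.51, -0.09, 0.06] [-0.663  0.313  0.87   2.007 -0.294  0.95   1.927]
-180 [0.52, -0.02, 0.06] [-0.721  0.295  0.775  1.999 -0.253  0.945  1.753]
-90 [0.14, 0.42, 0.3] [-1.212 -0.114 -0.125  1.82  -0.014  1.435  1.808]
-90 [0.43, -0.05, 0.3] None
-90 [0.433, -0.16, 0.1] None
-90 [0.65, -0.057, 0.1] [-0.784  0.766  1.21   1.648 -0.747  1.267 -2.566]
-90 [0.51, -0.09, 0.06] [-0.908  0.497  1.228  2.014 -0.554  1.022 -2.552]
-90 [0.52, -0.02, 0.06] [-1.102  0.659  1.375  2.01  -0.734  1.111 -2.537]
0 [0.14, 0.42, 0.3] [ 0.096 -0.234 -1.216  1.781 -0.221  1.446 -2.654]
0 [0.43, -0.05, 0.3] [-0.842 -0.263  0.716  1.874  0.172  1.47  -1.732]
0 [0.433, -0.16, 0.1] [-1.001  0.177  1.38   2.107 -0.206  1.011 -1.084]
0 [0.65, -0.057, 0.1] [-0.675  0.619  0.979  1.644 -0.548  1.179 -1.136]
0 [
[... 393 characters left out ...]
 0.573  0.878  1.641 -0.473  1.155  0.379]
90 [0.51, -0.09, 0.06] [-0.713  0.334  0.935  2.009 -0.328  0.956  0.388]
90 [0.52, -0.02, 0.06] [-0.793  0.318  0.865  2.001 -0.297  0.951  0.222]
180 [0.14, 0.42, 0.3] [-1.337 -0.12  -0.011  1.825 -0.001  1.436  0.223]
180 [0.43, -0.05, 0.3] [-0.842 -0.263  0.716  1.874  0.172  1.47   1.41 ]
180 [0.433, -0.16, 0.1] [ 0.404  0.079 -0.152  2.058  0.014  1.006  1.816]
180 [0.65, -0.057, 0.1] [-0.583  0.551  0.824  1.64  -0.436  1.145  1.922]
180 [0.51, -0.09, 0.06] [-0.663  0.313  0.87   2.007 -0.294  0.95   1.927]
180 [0.52, -0.02, 0.06] [-0.721  0.295  0.775  1.999 -0.253  0.945  1.753]
[0.195 0.62  0.231] [0.13  0.639 0.374] [ 0.253 -0.078 -0.964]
```

```bash
cat > b.py <<'E'
from h import *
np.set_printoptions(precision=4,suppress=True)
ctrl.move_pose([.14,.42,.3],down(180))
q=np.array(ctrl.observe()['joint_positions']);d=.15-q[0];q[0]+=d;q[6]+=d;ctrl.move_joints(q)
o=ctrl.observe();print(o['ee_pos'],o['joint_positions'],o['clock'])
ctrl.move_pose([.47,-.07,.33],down(180))
o=ctrl.observe();print(o['ee_pos'],o['joint_positions'],o['clock'])
zs=dict(specimen=0,nest=0,pocket=.012,clamp_shoe=.013,cam_axis=.052,index_mark=.017,lever_knob=.037,knob_grip=.056)
p=ctrl.snapshot('wrist');save(p,'w1');np.save('w1.npy',p,allow_pickle=True)
for n,z in zs.items():
    for r in ctrl.landmark_of(p,n)[:2]: print(n,np.round(r['point']),round(r['confidence'],2),at_z(p,r['point'],z))
for n in('specimen',):
    for r in ctrl.regions_of(p,n)[:1]:
        c=cloud(p,r['pixels']);zt=np.median(c[c[:,2]>.01][:,2]);q=c[abs(c[:,2]-zt)<.004]
        print(n,r['confidence'],zt,cv2.minAreaRect(q[:,:2].astype(np.float32)*1000))
E
python3 b.py
```

```text
[ 0.4313 -0.1036  0.2998] [ 0.1487 -0.1182 -0.012   1.8244 -0.0016  1.4351  1.7086] 4.275
[ 0.4709 -0.0683  0.3303] [ 0.1097 -0.055  -0.0565  1.7055 -0.0031  1.4906  1.628 ] 4.625
specimen [194. 128.] 0.57 [ 0.4381 -0.1612  0.    ]
nest [270. 249.] 0.82 [ 0.6181 -0.055   0.    ]
pocket [267. 278.] 0.7 [ 0.6607 -0.0583  0.012 ]
clamp_shoe [267. 264.] 0.59 [ 0.6361 -0.0585  0.013 ]
clamp_shoe [382. 129.] 0.45 [0.4371 0.0937 0.013 ]
cam_axis [272. 236.] 0.83 [ 0.5755 -0.0532  0.052 ]
index_mark [290. 207.] 0.63 [ 0.5462 -0.0273  0.017 ]
lever_knob [245. 191.] 0.74 [ 0.5175 -0.0896  0.037 ]
knob_grip [247. 194.] 0.61 [ 0.5167 -0.0866  0.056 ]
specimen 0.84 0.026122810736794677 ((433.1145935058594, -160.05648803710938), (50.01158905029297, 36.33613204956055), 7.855412483215332)
```

View pics/w1.png

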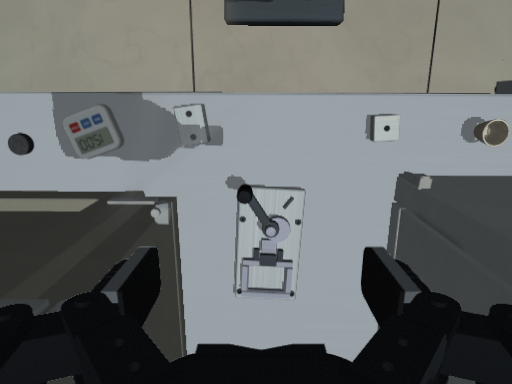

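```bash
cat > c.py <<'E'
from h import *
np.set_printoptions(precision=4,suppress=True)
def fit(p,tag):
    for n in('nest',):
        for r in ctrl.regions_of(p,n)[:1]:
            c=cloud(p,r['pixels'])
            for lo,hi in((.008,.016),(.018,.026),(.004,.03)):
                q=c[(c[:,2]>lo)&(c[:,2]<hi)]
                if len(q)>5: print(tag,lo,len(q),np.median(q[:,2]),cv2.minAreaRect(q[:,:2].astype(np.float32)*1000))
ctrl.move_pose([.60,-.063,.2],down(180))
p=ctrl.snapshot('wrist');fit(p,'w2')
ctrl.move_pose([.64,-.063,.16],down(180))
p=ctrl.snapshot('wrist');save(p,'w3');np.save('w3.npy',p,allow_pickle=True);fit(p,'w3')
zs=dict(nest=0,pocket=.012,clamp_shoe=.013,cam_axis=.052,index_mark=.017,lever_knob=.037,knob_grip=.056)
for n,z in zs.items():
    for r in ctrl.landmark_of(p,n)[:1]: print(n,np.round(r['point']),round(r['confidence'],2),at_z(p,r['point'],z))
print(p['fx'],ctrl.observe()['clock'])
print(-np.array(p['R']).T@p['t'])
E
python3 c.py;python3 -c "
import cv2;a=cv2.imread('pics/w3.png');cv2.imwrite('pics/w3b.png',cv2.resize(a,(800,600),interpolation=3))"
```

```text
w2 0.008 10501 0.012049483437161859 ((608.260986328125, -57.28993225097656), (94.21453857421875, 176.9449005126953), 86.92646026611328)
w2 0.018 3252 0.021274383430945554 ((609.8198852539062, -57.485496520996094), (73.9642333984375, 154.9591064453125), 87.1621322631836)
w2 0.004 14467 0.012458287554682179 ((608.3453979492188, -57.09618377685547), (94.4546890258789, 176.93136596679688), 87.0482177734375)
w3 0.008 14849 0.012063737394359881 ((608.1349487304688, -57.34600830078125), (94.41617584228516, 177.06063842773438), 87.00786590576172)
w3 0.018 4426 0.02130267531773796 ((613.239501953125, -57.71579360961914), (74.1434326171875, 147.99652099609375), 87.1310043334961)
w3 0.004 20373 0.012417050615425059 ((608.1349487304688, -57.34600830078125), (94.41617584228516, 177.06063842773438), 87.00786590576172)
nest [270. 156.] 0.59 [ 0.6184 -0.0554  0.    ]
pocket [263. 200.] 0.96 [ 0.6571 -0.0623  0.012 ]
clamp_shoe [267. 180.] 0.72 [ 0.6377 -0.0585  0.013 ]
cam_axis [276. 102.] 0.83 [ 0.5716 -0.0531  0.052 ]
index_mark [302.  60.] 0.71 [ 0.54   -0.0316  0.017 ]
lever_knob [224.  27.] 0.58 [ 0.5195 -0.0906  0.037 ]
knob_grip [221.  15.] 0.57 [ 0.516  -0.0906  0.056 ]
337.91339238256614 6.7833
[ 0.572  -0.0645  0.303 ]
```

View pics/w3b.png

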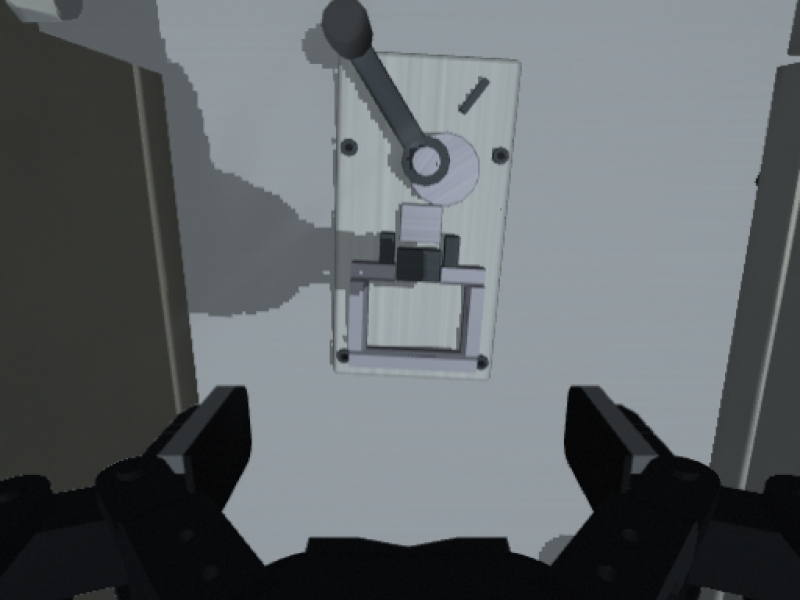

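```bash
cat > d.py <<'E'
from h import *
np.set_printoptions(precision=1,suppress=True,linewidth=160)
p=np.load('w3.npy',allow_pickle=True).item()
m=np.ones((384,512),bool);c=cloud(p,m)
O=np.array([.6081,-.0573]);a=np.radians(-3.);ex=np.array([np.cos(a),np.sin(a)]);ey=np.array([-ex[1],ex[0]])
x=(c[:,:2]-O)@ex*1000;y=(c[:,:2]-O)@ey*1000;z=c[:,2]*1000
w=(z>20)&(z<24)&(abs(y)<45)
# far wall inner edge: wall pts near y=0 with x>40
s=w&(abs(y)<15)&(x>40);print('far wall x',np.percentile(x[s],[0,2,50,98,100]),s.sum())
for sg in(1,-1):
    s=w&(sg*y>15)&(x>35)&(x<60);print('side wall y',np.percentile(y[s],[0,2,50,98,100]),s.sum())
    s=w&(sg*y>16)&(sg*y<25)&(x<40)&(x>5);print('near wall x',np.percentile(x[s],[0,2,50,98,100]),s.sum())
f=(abs(z-12)<1)&(x>20)&(x<75)&(abs(y)<32)
print('floor',np.percentile(x[f&(abs(y)<20)],[0,2,98,100]),np.percentile(y[f&(x>35)&(x<60)],[0,2,98,100]))
s=(z>60)&(z<72)&(x<-40)&(abs(y)<80);print('knob top',s.sum(),np.median(c[s],0)*1000 if s.any() else '')
s=(z>44)&(z<56)&(abs(y)<15)&(abs(x+40)<25);print('hub',s.sum(),np.median(x[s]),np.median(y[s]),cv2.minEnclosingCircle(np.stack([x[s],y[s]],1).astype(np.float32)))
p=np.load('w1.npy',allow_pickle=True).item();c=cloud(p,m)
s=(c[:,2]>.062)&(c[:,2]<.072)&(abs(c[:,0]-.515)<.025)&(abs(c[:,1]+.09)<.025);print('knob w1',s.sum(),cv2.minEnclosingCircle(c[s][:,:2].astype(np.float32)*1000))
E
python3 d.py
```

```text
far wall x [69.  69.8 74.3 78.8 79.2] 337
side wall y [27.6 28.1 32.4 36.8 37. ] 285
near wall x [ 5.7  6.6 20.8 27.3 27.4] 154
side wall y [-37.1 -37.  -32.7 -28.3 -27.8] 282
near wall x [ 5.1  5.4 20.6 27.4 27.9] 168
floor [20.9 30.5 68.5 69.4] [-27.1 -26.   25.8  27. ]
knob top 814 [518.5 -89.5  66.6]
hub 154 -35.44516681612285 -0.03935992512911442 ((-35.46211242675781, -0.23356640338897705), 6.782064914703369)
knob w1 183 ((516.5521850585938, -89.82490539550781), 9.863049507141113)
```

```bash
cat > e.py <<'E'
from h import *
np.set_printoptions(precision=4,suppress=True)
ctrl.move_linear([.47,-.063,.2],speed=.3)
D=down(188.4)
ctrl.move_pose([.433,-.1595,.10],D)
ctrl.move_gripper(.06)
ctrl.move_linear([.433,-.1595,.011],D,speed=.12)
ctrl.move_gripper(.02,grip_force=45)
o=ctrl.observe();print(o['ee_pos'],o['gripper_width'],o['gripper_force'],o['joint_positions'])
ctrl.move_linear([.433,-.1595,.13],D,speed=.15)
o=ctrl.observe();print(o['ee_pos'],o['gripper_width'],o['gripper_force'],o['contact_force'],o['clock'])
p=ctrl.snapshot('wrist');save(p,'w4')
r=ctrl.regions_of(p,'specimen')
if r:
    c=cloud(p,r[0]['pixels']);z=np.percentile(c[:,2],[5,50,95]);print('spec',z);q=c[abs(c[:,2]-z[1])<.003];print(cv2.minAreaRect(q[:,:2].astype(np.float32)*1000))
p=ctrl.snapshot('top')
for r in ctrl.regions_of(p,'nest')[:1]:
    c=cloud(p,r['pixels']);q=c[(c[:,2]>.008)&(c[:,2]<.016)];print(cv2.minAreaRect(q[:,:2].astype(np.float32)*1000))
D=down(90)
for P in([.44,-.13,.2],[.6574,-.0599,.12],[.6574,-.0599,.04]): print(ctrl.inverse_kinematics(P,D))
E
python3 e.py
```

```text
[ 0.4338 -0.1598  0.0119] 0.03475379768143612 45.36662042140961 [ 0.2262  0.2022  0.0328  2.1365 -0.0092  0.8012  1.9821]
[ 0.4324 -0.1593  0.1291] 0.034559787788232675 44.911437034606934 [-0.4122 -0.0393 -0.6923] 10.7
spec [0.1307 0.1432 0.1441]
((430.6225280761719, -160.71267700195312), (50.31695556640625, 35.88624954223633), 8.485541343688965)
((608.9472045898438, -56.14072799682617), (93.18800354003906, 178.01980590820312), 87.81182861328125)
[ 0.1776 -0.0348  0.0123  1.952   0.0005  1.2245  0.1898]
[-0.0417  0.4275  0.0853  1.5721 -0.0388  1.1437  0.0521]
[-0.059   0.5076  0.1083  1.6363 -0.0624  1.0011  0.0694]
```

View pics/w4.png

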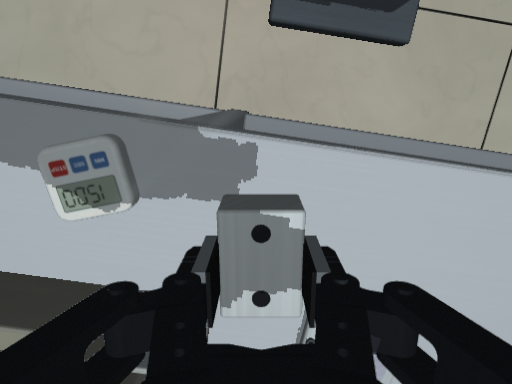

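```bash
cat > f.py <<'E'
from h import *
np.set_printoptions(precision=4,suppress=True,linewidth=150)
D=down(87.2)
ctrl.move_pose([.437,-.11,.2],D)
ctrl.move_linear([.6577,-.0603,.12],D,speed=.2)
ctrl.move_linear([.6577,-.0603,.055],D,speed=.1)
ctrl.sleep(.2)
o=ctrl.observe();print(o['ee_pos'],o['orientation'],down(87.2),o['gripper_width'],o['contact_force'],o['clock'])
p=ctrl.snapshot('wrist');save(p,'w5');np.save('w5.npy',p,allow_pickle=True)
r=ctrl.regions_of(p,'specimen')
c=cloud(p,r[0]['pixels']);z=np.percentile(c[:,2],[5,50,95]);print('spec',z);q=c[abs(c[:,2]-np.median(c[c[:,2]>.06][:,2]))<.003];B=cv2.minAreaRect(q[:,:2].astype(np.float32)*1000);print(B)
c=cloud(p,np.ones((384,512),bool))
for O in([.6577,-.0588],):
    a=np.radians(-2.8);ex=np.array([np.cos(a),np.sin(a)]);ey=np.array([-ex[1],ex[0]])
    x=(c[:,:2]-O)@ex*1000;y=(c[:,:2]-O)@ey*1000;z=c[:,2]*1000
    b=(np.array(B[0])/1000-O)*1000;print('block in nest',b@ex,b@ey)
    w=(z>20)&(z<24)
    for sg in(1,-1):
        s=w&(sg*y>24)&(sg*y<45)&(abs(x)<15)
        if s.sum()>10:
            print('side',s.sum(),np.percentile(y[s],[0,2,50,98,100]))
            xs=np.arange(-14,15,4);print([np.round(y[s&(abs(x-k)<2)][[0]] if 0 else np.percentile(y[s&(abs(x-k)<2)],[2,98]),1) for k in xs if (s&(abs(x-k)<2)).sum()>3])
        s=w&(sg*x>15)&(sg*x<40)&(abs(y)<36)
        if s.sum()>10: print('end',s.sum(),np.percentile(x[s],[0,2,50,98,100]),np.percentile(y[s],[0,100]))
E
python3 f.py
```

```text
[ 0.6582 -0.0603  0.0559] [2.2744 2.1658 0.0015] [2.2751 2.1665 0.    ] 0.03485972431863024 [-0.3451  0.2048 -1.5379] 14.8917
spec [0.0564 0.0696 0.0706]
((657.243896484375, -60.57204055786133), (50.449459075927734, 36.17070007324219), 87.33934783935547)
block in nest -0.3689952173492113 -1.792205536551084
side 908 [26.8607 27.4753 32.0296 35.9748 36.1716]
[array([27.5, 36.1]), array([27.5, 35.9]), array([27.5, 36.1]), array([27.5, 35.9]), array([27.5, 35.9]), array([27.1, 36. ]), array([27.5, 35.9]), array([27.6, 35.9])]
end 1209 [15.0269 15.9665 25.4245 29.5994 29.9256] [-7.2881 35.9634]
end 1634 [-39.4938 -38.4824 -27.759  -16.1594 -15.0771] [-14.8524  35.9563]
```

View pics/w5.png

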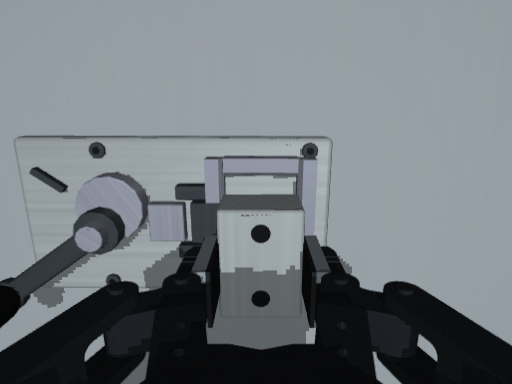

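```bash
cat > g.py <<'E'
from h import *
np.set_printoptions(precision=4,suppress=True,linewidth=150)
D=down(87.2)
ctrl.move_linear([.6580,-.0594,.055],D,speed=.05)
ctrl.move_linear([.6580,-.0594,.036],D,speed=.06)
h=ctrl.move_linear([.6580,-.0594,.0215],D,speed=.02,contact_N=8)
o=ctrl.observe();print(h,o['ee_pos'],o['contact_force'],o['ft_torque'],o['gripper_width'],o['clock'])
p=ctrl.snapshot('wrist');save(p,'w6')
r=ctrl.regions_of(p,'specimen')
c=cloud(p,r[0]['pixels']);print('top z',np.percentile(c[:,2],[50,90,95,99]))
E
python3 g.py
```

```text
True [ 0.6579 -0.0594  0.024 ] [-1.1846 -0.1573  4.7172] [-0.0281  0.1731  0.0253] 0.034556131978659775 16.3
top z [0.0378 0.0387 0.0389 0.0392]
```

```bash
cat > i.py <<'E'
from h import *
np.set_printoptions(precision=4,suppress=True,linewidth=150)
ctrl.move_gripper(.052)
D=down(87.2)
ctrl.move_linear([.6580,-.0594,.125],D,speed=.15)
D=down(115)
ctrl.move_pose([.5176,-.0890,.14],D);ctrl.sleep(.1)
o=ctrl.observe();print(o['ee_pos'],o['joint_positions'],o['clock'])
p=ctrl.snapshot('wrist');save(p,'w7');np.save('w7.npy',p,allow_pickle=True)
c=cloud(p,np.ones((384,512),bool))
s=(abs(c[:,0]-.6578)<.028)&(abs(c[:,1]+.0588)<.035)&(c[:,2]>.03)&(c[:,2]<.05)
q=c[s];print('block',s.sum(),np.median(q[:,2]));
if len(q)>50:
    A=np.c_[q[:,:2]-q[:,:2].mean(0),np.ones(len(q))];print('plane',np.linalg.lstsq(A,q[:,2],rcond=None)[0],cv2.minAreaRect(q[:,:2].astype(np.float32)*1000))
s=(c[:,2]>.062)&(c[:,2]<.072)&(abs(c[:,0]-.5175)<.025)&(abs(c[:,1]+.09)<.025);print('knob',s.sum(),cv2.minEnclosingCircle(c[s][:,:2].astype(np.float32)*1000) if s.any() else 0)
for P in([.5176,-.0899,.039],[.505,-.055,.039],[.5215,-.0154,.039]): print(ctrl.inverse_kinematics(P,D))
E
python3 i.py
```

```text
[ 0.5182 -0.0886  0.1395] [ 0.2016  0.1601 -0.1276  1.8756  0.0223  1.1076  0.5015] 18.2667
block 3036 0.03802954608644872
plane [ 0.0622 -0.0012  0.0376] ((656.3939208984375, -60.00836181640625), (50.49215316772461, 37.164085388183594), 87.65386962890625)
knob 634 ((517.12939453125, -89.33855438232422), 9.860250473022461)
[ 0.198   0.2784 -0.1251  1.9658  0.0438  0.9     0.4868]
[ 0.158   0.2491 -0.1525  2.005   0.0482  0.8908  0.4161]
[ 0.1044  0.2753 -0.1804  1.9718  0.0623  0.8997  0.3282]
```

View pics/w7.png

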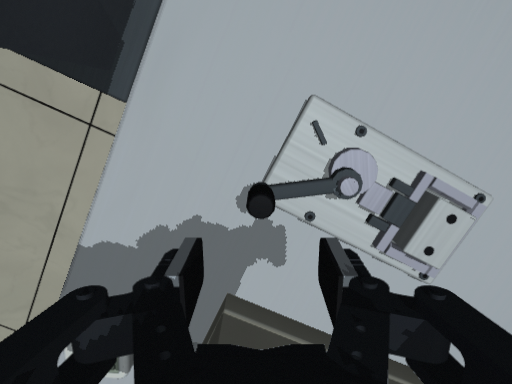

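```bash
cat > j.py <<'E'
from h import *
np.set_printoptions(precision=4,suppress=True,linewidth=150)
D=down(115);Z=.0395
C=np.array([.5731,-.0543])
def K(deg): # lever angle deg
    a=np.radians(180+35-2.9-deg);return [*(C+.065*np.array([np.cos(a),np.sin(a)])),Z]
def rep(t):
    o=ctrl.observe();e=o['ee_pos'];a=np.degrees(np.arctan2(e[1]-C[1],e[0]-C[0]))%360
    print(t,e,'ang',round(212.1-a,1),'r',round(1000*np.hypot(*(e[:2]-C)),1),'F',o['contact_force'],'w',round(o['gripper_width'],4),round(o['gripper_force'],1),round(o['clock'],1))
E
cat > k.py <<'E'
from j import *
k=K(0)
ctrl.move_pose([k[0],k[1],.11],D)
h=ctrl.move_linear(k,D,speed=.08,contact_N=8);rep('down %s'%h)
if not h:
    ctrl.move_gripper(.01,grip_force=50);rep('grip')
    for d in (5,10,15,20):
        ctrl.move_linear(K(d),D,speed=.04);rep(d)
E
python3 k.py
```

```text
down False [ 0.5185 -0.0889  0.04  ] ang -0.2 r 64.7 F [ 0.5922 -0.2195  0.6829] w 0.0522 0.0 19.6
grip [ 0.5182 -0.089   0.0399] ang -0.2 r 64.9 F [-0.87   -0.0607  4.6935] w 0.0186 48.8 20.0
5 [ 0.5153 -0.0839  0.0399] ang 5.0 r 64.9 F [-0.3681 -1.8841  5.0891] w 0.0182 49.0 20.3
10 [ 0.5128 -0.0784  0.0398] ang 10.3 r 64.9 F [-0.6799 -2.6955  5.5771] w 0.0182 49.1 20.6
15 [ 0.511  -0.073   0.0399] ang 15.4 r 64.9 F [-0.9425 -2.6453  5.902 ] w 0.0184 49.1 20.9
20 [ 0.5096 -0.0675  0.0398] ang 20.4 r 64.9 F [-1.2575 -1.8982  5.6286] w 0.0181 49.1 21.2
```

```bash
cat > l.py <<'E'
from j import *
for d in (26,32,38,44,50,55,60,65,69.9):
    ctrl.move_linear(K(d),D,speed=.04);rep(d)
ctrl.sleep(.3);rep('end')
p=ctrl.snapshot('wrist');save(p,'w8');np.save('w8.npy',p,allow_pickle=True)
c=cloud(p,np.ones((384,512),bool))
s=(abs(c[:,0]-.6578)<.028)&(abs(c[:,1]+.0588)<.035)&(c[:,2]>.034)&(c[:,2]<.043)
q=c[s];print('block',len(q),np.median(q[:,2]))
A=np.c_[q[:,:2]-q[:,:2].mean(0),np.ones(len(q))];f=np.linalg.lstsq(A,q[:,2],rcond=None)[0]
print(f,cv2.minAreaRect(q[:,:2].astype(np.float32)*1000))
p2=ctrl.snapshot('top');save(p2,'t2')
a=p['img'];b=cv2.resize(p2['img'][130:230,210:330],(360,300),interpolation=3)
v=np.zeros((384,512+370,3),np.uint8);v[:,:512]=a;v[:300,520:880]=b
cv2.imwrite('pics/v8.png',cv2.cvtColor(cv2.resize(v,(800,348)),cv2.COLOR_RGB2BGR))
E
python3 l.py
```

```text
26 [ 0.5086 -0.0607  0.0399] ang 26.4 r 64.8 F [ 0.098  -1.7941  5.3933] w 0.0181 49.0 21.5
32 [ 0.5083 -0.054   0.0399] ang 32.4 r 64.8 F [ 0.3365 -1.3467  5.3764] w 0.0187 49.0 21.8
38 [ 0.5086 -0.0473  0.0398] ang 38.3 r 64.9 F [ 0.0994 -2.4327  5.6565] w 0.018 49.0 22.1
44 [ 0.5096 -0.0407  0.0398] ang 44.2 r 64.9 F [ 0.3814 -3.2076  5.3884] w 0.0185 49.0 22.4
50 [ 0.5114 -0.0343  0.0398] ang 50.1 r 64.9 F [-0.0647 -2.9577  6.2484] w 0.0188 49.0 22.7
55 [ 0.5133 -0.029   0.0398] ang 55.0 r 64.9 F [-0.5138 -2.9406  5.3743] w 0.0184 49.0 23.0
60 [ 0.5157 -0.024   0.0398] ang 59.9 r 64.9 F [-0.0299 -4.1975  5.7154] w 0.0179 49.0 23.3
65 [ 0.5185 -0.0191  0.0398] ang 64.9 r 64.9 F [ 0.3192 -4.0627  5.3977] w 0.0183 49.0 23.6
69.9 [ 0.5217 -0.0146  0.0397] ang 69.8 r 65.0 F [-0.4453 -3.9784  6.5305] w 0.0186 49.1 23.9
end [ 0.5217 -0.0146  0.0398] ang 69.7 r 64.9 F [-0.5643 -3.7597  6.2062] w 0.0183 49.0 24.2
block 0 nan
[0. 0. 0.] ((0.0, 0.0), (0.0, 0.0), 0.0)
  return _methods._mean(a, axis=axis, dtype=dtype,
  ret = ret.dtype.type(ret / rcount)
l.py:9: RuntimeWarning: Mean of empty slice.
  A=np.c_[q[:,:2]-q[:,:2].mean(0),np.ones(len(q))];f=np.linalg.lstsq(A,q[:,2],rcond=None)[0]
  ret = um.true_divide(
```

View pics/v8.png

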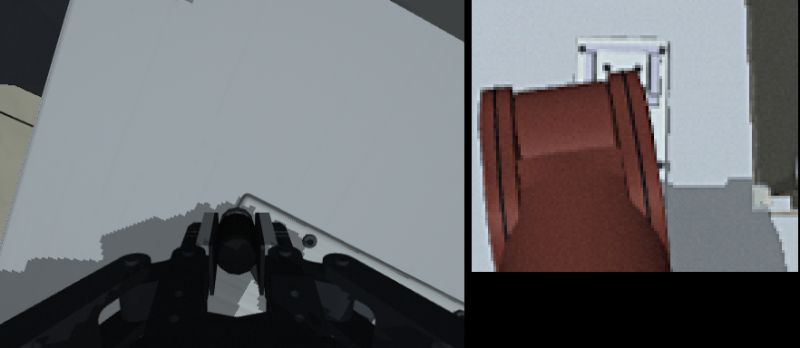

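```bash
cat > m.py <<'E'
from j import *
for cam in('top','scene'):
    p=ctrl.snapshot(cam)
    c=cloud(p,np.ones((384,512),bool))
    s=(abs(c[:,0]-.6585)<.028)&(abs(c[:,1]+.0583)<.032)&(c[:,2]>.032)&(c[:,2]<.046)
    q=c[s];print(cam,len(q),np.median(q[:,2]) if len(q) else '')
    if len(q)>20:
        for _ in range(3):
            m=q[:,:2].mean(0);A=np.c_[q[:,:2]-m,np.ones(len(q))];f=np.linalg.lstsq(A,q[:,2],rcond=None)[0];q=q[abs(q[:,2]-A@f)<.0025]
        print('plane',f,len(q),'x',np.percentile(q[:,0],[1,99]),'y',np.percentile(q[:,1],[1,99]))
rep('now')
E
python3 m.py
```

```text
top 173 0.03800366213818131
plane [-0.0053 -0.0344  0.038 ] 150 x [0.643  0.6772] y [-0.0842 -0.0356]
scene 0 
now [ 0.5217 -0.0146  0.0398] ang 69.7 r 64.9 F [ 0.6237 -3.8282  5.6975] w 0.0184 49.0 24.4
```

Run:
```python
from h import *
p=np.load('w7.npy',allow_pickle=True).item();c=cloud(p,np.ones((384,512),bool))
q=c[(abs(c[:,0]-.6578)<.028)&(abs(c[:,1]+.0588)<.035)&(c[:,2]>.035)&(c[:,2]<.042)]
for _ in range(5):
    A=np.c_[q[:,:2]-q[:,:2].mean(0),np.ones(len(q))];f=np.linalg.lstsq(A,q[:,2],rcond=None)[0];q=q[abs(q[:,2]-A@f)<.001]
print(f,len(q))
```

```text
[0.0053855  0.0005627  0.03811877] 2297
```

Flat (0.3°), fully home at z = 38 mm; lever at 1.22 and held.

```bash
python3 -c "
from station import ctrl
print(ctrl.close_job())"
```

```text
the job is handed in; nothing more can be done
None
```

The job is handed in: the rectangular block is seated flat and fully home in the pocket, and the lever is held by its knob over the index rib at about 1.22 rad. The spare, timer and crucible were not handled. I did not re-measure the block's tilt closely after clamping because the arm blocked the view.

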